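# Shut and lock the parts cabinet

## Robot

A 6-joint arm with a two-finger parallel gripper is mounted at the origin on a cart in front of the work surface, level with it; the furniture and walls round the work are solid. World frame = base frame: x ahead of the robot, y to its left, z up, the work surface at z = 0. Lengths are in mm, angles in rad, forces in N, time in s.
With the tool pointing down it reaches from about 350 to 975 mm from the base axis. Payload 7.1 kg.
Tool frame: the origin (TCP) lies on the mounting face of the last link; the fingertips stand 182 mm ahead of it and the grasp point (between the pads) lies 163 mm ahead of it; z points along the fingers, y is the direction in which the jaws open and shut (so a half turn about z gives the same grasp; the last joint's range is limited). The gripper opens to 88 mm and grips with 3 to 60 N. Pads are 20 mm wide; open, the fingers measure 115 mm over their backs; the gripper's body (75 mm by 178 mm) begins 61 mm behind the grasp point.
Start: joints at [-1.256, 0.423, 1.63, -0, 1.089, -0.019], TCP at [204.79, -590.481, 404.675] pointing down, gripper open.
Joint ranges: [-3, 3], [-0.9, 2.11], [0.09, 2.58], [-1.31, 4.45], [0.11, 2.69], [-2.54, 2.54]. Speed limits (rad/s): [2.39, 2.39, 3.01, 3.14, 3.14, 3.14].

## Interface

Orientations are given as a rotation vector (axis times angle).
In Python, from workcell import ctrl, optics, nets gives the robot as it stands.
- The arm moves only by the tool send_rows, never from a script. Its argument "rows" is a list of rows, each an object with "offset": the shift along the tool's x, y, z in m, a list of three; "twist": the turn, a rotation vector about the tool's x, y, z in degrees, a list of three. A call has exactly 5 rows; each row shifts and turns the pose as measured when the row begins, along the tool's axes as they then stand; what a row does not reach is not made up. A row lasts 1/12 s, in which the tool goes at most 41.7 mm and 7.16 degrees, less where a joint would pass 70% of its speed; a pose out of reach is approached as far as the arm can. A call is refused whole if a number of a shift passes 0.0417 or a number of a turn 7.16, either way. A call with a gripper value outside its range is refused whole. "gripper" is the finger opening in m, from 0 to 0.0878, set as the call begins (left out, the last holds). The fingers move at their own pace and stop on an object; the grip force is fixed at half the most. Time passes only in rows, so rows that do not move let the fingers close, or fill a call up. It gives the time, the measured TCP pose, the force and the opening at its end, in the units of the state.
- ctrl.get_obs(): the state, without advancing time (a new reading comes with each control period).
- optics.get_image(name): name is "scene" or "side" or "wrist"; returns (picture, depth): 384x512x3 uint8, blue, green, red; 384x512 float32, mm along the optical axis (not along the pixel's ray), 0 where there is no reading.
- optics.camera_info(name): a dict with "K" (3x3 intrinsics, pixels), "pose" (4x4, takes a point from camera to world coordinates). Camera axes: x right, y down, z forward; pixel columns grow to the right and rows downward; lengths in mm; the calibration is good to about 2 mm. A picture is of the moment at which its call begins: read the wrist's pose just before it. camera_info takes no time and is no camera call; for the wrist camera it gives the pose at the moment of the call.
- ctrl.close_job(): hands the job in, once; it reports no verdict.
Trained networks look in the newest picture that a camera, given by its name, has taken for a name from the list of things; names that differ only in an ending like _2 or _b are one class to them, and where a whole thing is asked for, a point or a joint stands for the part that bears it (a point fixed in the world has none). Each returns a list of dicts, best first, with "conf" (0 to 1); they miss things now and then, are a little off and sometimes report something else, mostly with a low value. They report only what shows in the picture. A call takes as long as a camera call.
- nets.spot_in(camera, label): "extent" ([left, top, right, bottom] in pixels, round what is visible of it).
- nets.spot_point(camera, label): "position" ([column, row] in pixels: a listed point, or the origin of a listed thing).
The state is a dict: "t": time; "qpos": joint angles; "qvel": joint speeds; "joint_torque": joint torques, N m; "ee_pos": TCP position; "orientation": TCP orientation; "ft_force": force on the tool from outside, world axes, zero at the start; "moment": the same for the moment, N m; "width": finger opening in mm.
Only numpy, scipy, OpenCV 4.12 (cv2) and the standard library are available. Lean on these libraries where they do the work, as an engineer would, in place of code of your own. Each camera call takes 0.05 s, during which the arm holds its last target. There are 200 camera calls.

## Task

The three top drawers of the small-parts cabinet were left standing open. Push all three fully home with the fingertips; then push the lug of the locking bar on the cabinet's roof to the left until the bar stops, so that its pins stand before the shut drawers. It is all pushing: pick nothing up, and leave the tin on the roof and the things on the bench where they are.

Things in the scene. Friction and masses are not known exactly. Their poses are not given: they have to be found in the camera images.
- parts_cabinet: small-parts cabinet of twelve clear drawers in a dark case, 164 deep x 276 wide x 228 mm high to its flat roof, fixed, standing somewhat turned. Origin at the middle of its underside; +x points into it (the way drawers close), +y to its left seen from the robot, z up. Faces of closed drawers lie at x = -71 mm; only the three top drawers move
- parts_cabinet_drawer10 (a joint): opening of the right top drawer in m: 0 = fully home, 0.1 = fully out; it grows as the drawer comes out towards the robot along the cabinet's -x. Plain runner, drag about 0.3 N, stays where it is left
- parts_cabinet_drawer11 (a joint): opening of the middle top drawer in m: 0 = fully home, 0.1 = fully out; it grows as the drawer comes out towards the robot along the cabinet's -x. Plain runner, drag about 0.3 N, stays where it is left
- parts_cabinet_drawer12 (a joint): opening of the left top drawer in m: 0 = fully home, 0.1 = fully out; it grows as the drawer comes out towards the robot along the cabinet's -x. Plain runner, drag about 0.3 N, stays where it is left
- right_front (a point): point on the outer face of the right top drawer (robot's view), midway across its width and 206 mm above the bench. The face is a clear plastic plate 85 mm wide, reaching from 171 to 221 mm above the bench; a moulded lip 38 mm wide and 6 mm thick sticks out 11 mm from it, 180 to 186 mm above the bench. This point moves with the drawer
- middle_front (a point): point on the outer face of the middle top drawer (robot's view), midway across its width and 206 mm above the bench. The face is a clear plastic plate 85 mm wide, reaching from 171 to 221 mm above the bench; a moulded lip 38 mm wide and 6 mm thick sticks out 11 mm from it, 180 to 186 mm above the bench. This point moves with the drawer
- left_front (a point): point on the outer face of the left top drawer (robot's view), midway across its width and 206 mm above the bench. The face is a clear plastic plate 85 mm wide, reaching from 171 to 221 mm above the bench; a moulded lip 38 mm wide and 6 mm thick sticks out 11 mm from it, 180 to 186 mm above the bench. This point moves with the drawer
- lock_bar (a joint): place of the steel locking bar that lies across the front of the cabinet's roof, in m: 0 = unlocked, at the right (its three 4 mm pins hang in the gaps beside the drawer faces); 0.034 = locked, at the left stop (a pin before each top drawer). Grows as the bar slides along the cabinet's +y (left). Drag about 2 N, stays where it is left
- lug (a point): centre of the locking bar's upright lug, the small steel plate by which the bar is pushed: 24 mm along the cabinet's x, 6 mm thick along its y, from 233 to 256 mm above the bench, its middle 15 mm behind the plane of closed drawer faces. Beside it lies the flat bar, top 233 mm; two low clips over the bar, 70 mm or more away, top 236 mm. Moves with the bar
- beaker: clear plastic measuring beaker with a handle, 100x132 mm, 114 high, loose on the bench; origin at the middle of its underside. Bystander, stays where it is
- lube_bottle: small green bottle with a pointed red cap, 42 mm across, 123 high, loose on the bench; origin under its middle. Bystander
- front_hub: aluminium wheel hub lying on the bench, 94x64 mm, 45 high, loose; origin under its middle. Bystander
- bell: domed silver bicycle bell, 53x66 mm, 31 high, loose on the bench; origin under its middle. Bystander
- screwdriver_red: red-handled screwdriver lying on the bench, 205 mm long, 28 thick, loose; origin under its middle. Bystander
- patch_tin: flat red tin, 57x92 mm, 20 high, standing loose on the back half of the cabinet's roof (its underside about 229 mm above the bench); origin under its middle. Bystander

How it is judged:
By the outcome, as a careful person would: the job done as asked, in the order asked, and still so for the second after the job is handed in, with the robot touching nothing.
It also fails if it takes over 56 s, if anything falls off the work surface, if the arm or the gripper's body presses on something with over 40 N, if the wrist force passes 120 N, or if a joint passes its speed limit or range.

## Working session

There is one attempt and no reset: what is moved stays moved. The work goes in short steps, Python scripts to look and compute and a tool call to move; the robot and the scene stay as the last step left them, time stands still between calls to the robot, and variables do not carry over. Pictures are saved under pics/ and viewed, about 8 in all and at most 12, crops included, and the job is handed in when it is done.

Besides the shell and the picture viewer there is one more tool, called after "Call:" in YAML: its name, and indented under it one key for each argument. send_rows: Moves the arm, as the interface text tells. Its arguments: {"type":"object","properties":{"rows":{"type":"array"},"gripper":{"type":"number"}},"required":["rows"]}

```bash
mkdir -p pics
cat > h.py <<'E'
import numpy as np, cv2
from scipy.spatial.transform import Rotation as R
from workcell import ctrl, optics, nets
def cam(n):
    c=optics.camera_info(n); return np.array(c["K"]),np.array(c["pose"])
def px2w(n,uv,d):
    K,T=cam(n); u,v=uv; p=np.array([(u-K[0,2])/K[0,0]*d,(v-K[1,2])/K[1,1]*d,d,1]); return (T@p)[:3]
def px2plane(n,uv,z):
    K,T=cam(n); r=T[:3,:3]@np.linalg.inv(K)@np.array([uv[0],uv[1],1.]); o=T[:3,3]; return o+r*(z-o[2])/r[2]
def w2px(n,p):
    K,T=cam(n); q=np.linalg.inv(T)@np.append(p,1); q=K@q[:3]; return q[:2]/q[2]
E
python3 - <<'E'
from h import *
np.set_printoptions(precision=1,suppress=True)
o=ctrl.get_obs(); print(o)
ims=[]
for n in("scene","side"):
    im,d=optics.get_image(n); np.save(n+"_d.npy",d); cv2.imwrite(n+".png",im); ims.append(im)
    print(n,cam(n)[1])
    for l,z in(("right_front",206),("middle_front",206),("left_front",206),("lug",244.5),("parts_cabinet",0),("patch_tin",229)):
        for r in nets.spot_point(n,l)[:2]:
            u,v=r["position"]; dd=d[int(v),int(u)] if 0<=int(v)<384 and 0<=int(u)<512 else 0
            print(l,round(r["conf"],2),np.array([u,v]),px2plane(n,(u,v),z),px2w(n,(u,v),dd))
cv2.imwrite("pics/a.png",cv2.resize(ims[0],(800,600))); cv2.imwrite("pics/b.png",cv2.resize(ims[1],(800,600)))
E
```

```text
{'t': 0.0, 'qpos': array([-1.3,  0.4,  1.6, -0. ,  1.1, -0. ]), 'qvel': array([ 0., -0., -0., -0.,  0., -0.]), 'joint_torque': array([  0. , -54.5, -27.4,   0.1,   0. ,  -0. ]), 'ee_pos': array([ 204.7, -590.3,  403.9]), 'orientation': array([-3.1, -0.5,  0. ]), 'ft_force': array([0.2, 0.2, 0. ]), 'moment': array([ 0., -0.,  0.]), 'width': 87.87952365478951}
scene [[ -0.7  -0.4   0.6 -79.9]
 [ -0.7   0.4  -0.6 674.9]
 [ -0.   -0.8  -0.5 727.2]
 [  0.    0.    0.    1. ]]
right_front 0.74 [269.3 174. ] [548.3  -8.  206. ] [550.9 -10.8 203.9]
middle_front 0.78 [254.  187.9] [527.3  71.6 206. ] [522.3  76.5 210.3]
middle_front 0.66 [208.1 332.1] [268.2 436.2 206. ] [385.7 355.6  30. ]
left_front 0.84 [237.5 210.7] [483.1 170.5 206. ] [478.1 175.  210.6]
left_front 0.45 [292.3 267.5] [268.8 228.  206. ] [372.7  94.9  50.8]
lug 0.75 [238.7 167.5] [582.1  71.8 244.5] [572.5  80.6 251.5]
lug 0.71 [240.  212.4] [433.  208.4 244.5] [482.5 163.4 197.9]
parts_cabinet 0.76 [222.3 235.9] [642.1  92.4   0. ] [580.8 141.9  61.8]
parts_cabinet 0.52 [241.5 211.5] [693.  -34.8   0. ] [482.3 158.6 198.2]
patch_tin 0.8 [209.5 166.1] [665.8 101.2 229. ] [642.  119.5 244.9]
side [[    1.     -0.1     0.1   317.5]
 [   -0.2    -0.6     0.8 -1106.2]
 [   -0.     -0.8    -0.6  1096. ]
 [    0.      0.      0.      1. ]]
right_front 0.6 [269.6 194.8] [547.6   0.5 206. ] [550.5  14.6 194.7]
middle_front 0.83 [256.3 179.2] [524.4  85.3 206. ] [522.8  76.5 212.6]
left_front 0.86 [238.5 164.4] [484.2 176.8 206. ] [482.7 165.  214.1]
lug 0.75 [276.8 170. ] [584.4  65.4 244.5] [586.1  72.8 239.1]
parts_cabinet 0.89 [287.5 222.8] [627.1  94.1   0. ] [590.3 -48.7 130.3]
patch_tin 0.86 [300.4 167.8] [662.4  81.4 229. ] [655.2  56.8 246.9]
patch_tin 0.18 [237.4 165. ] [476.  141.2 229. ] [481.1 181.3 201.1]
```

View pics/a.png

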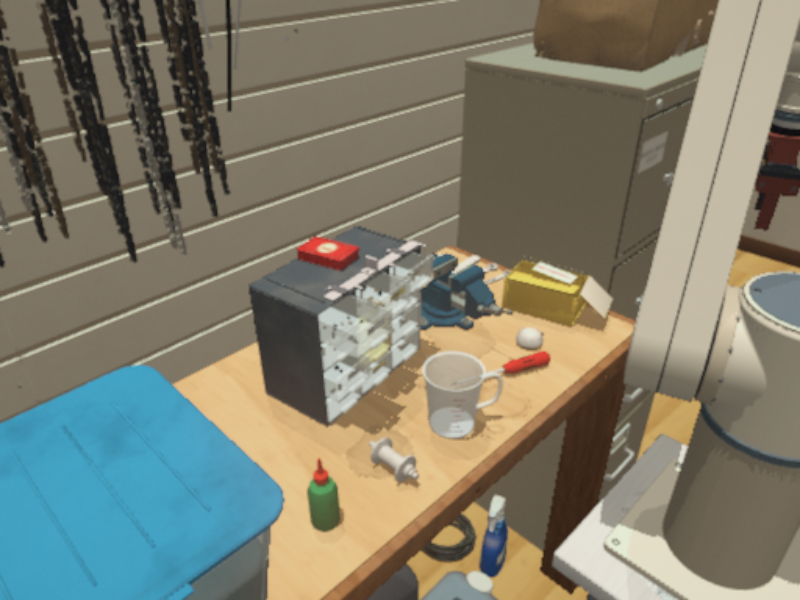

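View pics/b.png

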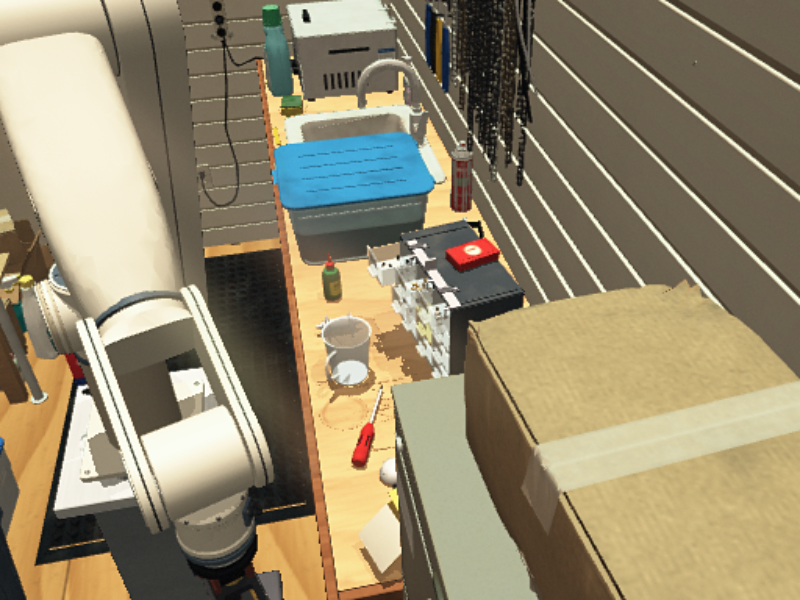

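Run:
```python
from h import *
np.set_printoptions(precision=1,suppress=True)
pts=[]
for n in("scene","side"):
    d=np.load(n+"_d.npy"); K,T=cam(n); v,u=np.mgrid[:384,:512]
    P=np.stack([(u-K[0,2])/K[0,0]*d,(v-K[1,2])/K[1,1]*d,d],-1).reshape(-1,3)@T[:3,:3].T+T[:3,3]
    im=cv2.imread(n+".png").reshape(-1,3)
    m=(d.ravel()>0)&(abs(P[:,2]-229)<12)&(P[:,0]>420)&(P[:,0]<800)&(P[:,1]>-150)&(P[:,1]<350)
    dark=m&(im.max(1)<90)
    Q=P[dark]; z=np.median(Q[:,2]); print(n,m.sum(),len(Q),z)
    Q=Q[abs(Q[:,2]-z)<6]
    lo=np.median(Q[:,:2],0); Q=Q[np.linalg.norm(Q[:,:2]-lo,axis=1)<190]
    r=cv2.minAreaRect(Q[:,:2].astype(np.float32)); print(r); print(cv2.boxPoints(r))
    w=P[(d.ravel()>0)&(abs(P[:,1]-90)<150)&(P[:,2]>280)&(P[:,0]>500)]; print("wall x",np.percentile(w[:,0],[1,5,50]))
    b=P[(d.ravel()>0)&(P[:,1]>200)&(P[:,1]<600)&(P[:,0]>250)&(P[:,0]<650)&(P[:,2]>60)]; print("box min",b.min(0),b.max(0))
print(R.from_rotvec(ctrl.get_obs()["orientation"]).as_matrix())
```

```text
scene 2893 366 226.88227602241977
((633.2147216796875, 127.61184692382812), (146.5413055419922, 220.3159637451172), 6.854946613311768)
[[547.3 228.2]
 [573.6   9.5]
 [719.1  27. ]
 [692.8 245.7]]
wall x [740.8 764.4 848.3]
box min [302.8 200.   60. ] [650.  600.  232.9]
side 2385 1131 227.9094946428977
((638.6866455078125, 90.62652587890625), (155.84103393554688, 278.6468505859375), 9.588366508483887)
[[538.6 215. ]
 [585.1 -59.7]
 [738.7 -33.8]
 [692.3 241. ]]
wall x [742.1 759.9 848.4]
box min [304.3 200.   60.1] [650. 600. 232.]
[[ 0.9  0.3 -0. ]
 [ 0.3 -0.9 -0. ]
 [-0.   0.  -1. ]]
```

```bash
cat >> h.py <<'E'
C=np.array([636.,91.]); YAW=9.6
def c2w(x,y,z):
    a=np.radians(YAW); return np.array([C[0]+x*np.cos(a)-y*np.sin(a),C[1]+x*np.sin(a)+y*np.cos(a),z])
def w2c(p):
    a=np.radians(YAW); d=np.array(p[:2])-C; return np.array([d[0]*np.cos(a)+d[1]*np.sin(a),-d[0]*np.sin(a)+d[1]*np.cos(a),p[2]])
def goto(x,y,z,pr=1):
    "tip target in cabinet frame -> tool-axis offset (mm), twist deg"
    o=ctrl.get_obs(); Rm=R.from_rotvec(o["orientation"]); a=np.radians(YAW)
    t=R.from_matrix(np.array([[np.cos(a),np.sin(a),0],[np.sin(a),-np.cos(a),0],[0,0,-1]]))
    off=Rm.inv().apply(c2w(x,y,z+182)-o["ee_pos"]); tw=(Rm.inv()*t).as_rotvec(degrees=True)
    tip=np.array(o["ee_pos"])+Rm.apply([0,0,182])
    print("t",round(o["t"],2),"tip cab",w2c(tip),"off",off,"twist",tw,"F",o["ft_force"])
E
python3 - <<'E'
from h import *
np.set_printoptions(precision=1,suppress=True)
goto(-190,-92,206)
o=ctrl.get_obs();T=np.eye(4);T[:3,:3]=R.from_rotvec(o["orientation"]).as_matrix();T[:3,3]=o["ee_pos"]
print(np.linalg.inv(T)@cam("wrist")[1])
d=np.load("side_d.npy"); K,T=cam("side"); v,u=np.mgrid[:384,:512]
P=np.stack([(u-K[0,2])/K[0,0]*d,(v-K[1,2])/K[1,1]*d,d],-1).reshape(-1,3)@T[:3,:3].T+T[:3,3]
for y in range(-650,0,50):
    q=P[(d.ravel()>0)&(abs(P[:,1]-y)<25)&(P[:,2]>130)&(P[:,0]>300)]; print(y,len(q),q[:,0].min() if len(q) else 0)
E
```

```text
t 0.7 tip cab [-538.8 -600.   222.7] off [ 428.1 -443.3   16.7] twist [0.  0.  9.5] F [0.2 0.3 0.7]
[[ 0.  -1.  -0.3 78.1]
 [ 1.   0.   0.  -0.4]
 [-0.  -0.3  1.  19.3]
 [ 0.   0.   0.   1. ]]
-650 6945 412.24757538315635
-600 5559 410.7138878839784
-550 3551 410.5653266208905
-500 3168 407.92460169212103
-450 3364 412.45197700731256
-400 3528 845.0977775948381
-350 3029 845.4414946888098
-300 2712 845.7312669574656
-250 2426 845.6877399955883
-200 2224 845.3324480780902
-150 2065 845.5670657541
-100 1849 845.2696915561125
-50 2804 545.2375455310678
```

Call:
send_rows:
  rows:
    - {"offset": [0.024, -0.033, 0], "twist": [0, 0, 0]}
    - {"offset": [0.024, -0.033, 0], "twist": [0, 0, 0]}
    - {"offset": [0.024, -0.033, 0], "twist": [0, 0, 0]}
    - {"offset": [0.024, -0.033, 0], "twist": [0, 0, 0]}
    - {"offset": [0.024, -0.033, 0], "twist": [0, 0, 0]}
  gripper: 0

```text
t: 1.12
ee_pos: [263.7, -395.9, 403.5]
orientation: [3.094, 0.508, 0.001]
ft_force: [0.8, 0.7, 0.6]
width: 58.0
```

Call:
send_rows:
  rows:
    - {"offset": [0.028, -0.03, 0], "twist": [0, 0, 0]}
    - {"offset": [0.028, -0.03, 0], "twist": [0, 0, 0]}
    - {"offset": [0.028, -0.03, 0], "twist": [0, 0, 0]}
    - {"offset": [0.028, -0.03, 0], "twist": [0, 0, 0]}
    - {"offset": [0.028, -0.03, 0], "twist": [0, 0, 0]}

```text
t: 1.53
ee_pos: [346.8, -204.6, 403.6]
orientation: [3.093, 0.501, 0.004]
ft_force: [1.8, -1.1, 0.2]
width: 24.6
```

Run:
```python
from h import *
np.set_printoptions(precision=1,suppress=True)
goto(-190,-92,206)
```

```text
t 1.53 tip cab [-334.  -244.8  221.6] off [ 165.9 -127.5   14.7] twist [ 0.5 -0.1  8.8] F [ 1.8 -1.1  0.2]
```

Call:
send_rows:
  rows:
    - {"offset": [0.02, -0.023, -0.013], "twist": [0, 0, 0.9]}
    - {"offset": [0.022, -0.023, -0.013], "twist": [0, 0, 1.8]}
    - {"offset": [0.024, -0.023, -0.013], "twist": [0, 0, 1.8]}
    - {"offset": [0.024, -0.023, -0.013], "twist": [0, 0, 1.8]}
    - {"offset": [0.024, -0.023, -0.013], "twist": [0, 0, 1.8]}

```text
t: 1.95
ee_pos: [425.6, -53.1, 469.2]
orientation: [3.124, 0.275, 0.001]
ft_force: [0.3, -1.2, -0.3]
width: 0.8
```

Call:
send_rows:
  rows:
    - {"offset": [0.024, -0.024, -0.005], "twist": [0, 0, 0.9]}
    - {"offset": [0.024, -0.024, -0.005], "twist": [0, 0, 0]}
    - {"offset": [0.024, -0.024, 0], "twist": [0, 0, 0]}
    - {"offset": [0.024, -0.024, 0], "twist": [0, 0, 0]}
    - {"offset": [0, 0, 0], "twist": [0, 0, 0]}

```text
t: 2.37
ee_pos: [510.0, 68.3, 485.1]
orientation: [3.126, 0.254, 0.021]
ft_force: [0.3, -0.4, -0.3]
width: 0.3
```

Run:
```python
from h import *
np.set_printoptions(precision=1,suppress=True)
goto(-190,-92,206)
n="wrist"; Tt=cam(n); im,d=optics.get_image(n); print(Tt[1]); np.save("w_d.npy",d); cv2.imwrite("pics/w.png",cv2.resize(im,(800,600)))
for l,z in(("right_front",206),("middle_front",206),("left_front",206),("lug",244.5),("patch_tin",229)):
    for r in nets.spot_point(n,l)[:2]:
        u,v=r["position"]; p=px2plane(n,(u,v),z); print(l,round(r["conf"],2),np.array([u,v]),p,w2c(p))
    for r in nets.spot_in(n,l)[:1]: print(l,r["conf"],np.array(r["extent"]))
```

```text
t 2.37 tip cab [-125.7   -2.6  303.1] off [-62.7  90.3  96.9] twist [ 0.4 -0.7 -0.3] F [ 0.3 -0.4 -0.3]
[[  0.2  -0.9  -0.3 587.2]
 [ -1.   -0.2  -0.1  81.1]
 [  0.    0.3  -1.  466.8]
 [  0.    0.    0.    1. ]]
right_front 0.77 [357.1 166.5] [551.2 -15.6 206. ] [-101.4  -90.9  206. ]
right_front 0.61 [302.3 134.7 410.6 173.9]
middle_front 0.81 [246.4 181.3] [521.5  76.8 206. ] [-115.3    5.1  206. ]
middle_front 0.84 [197.1 131.4 306.3 186.1]
left_front 0.91 [151.4 210.2] [481.3 157.7 206. ] [-141.4   91.6  206. ]
left_front 0.85 [ 90.6 132.1 207.4 215.8]
lug 0.73 [261.3 114.7] [580.8  72.8 244.5] [-57.4  -8.7 244.5]
lug 0.61 [118.   98.2 435.3 152. ]
patch_tin 0.2 [258.5 228. ] [488.9  60.5 229. ] [-150.1   -5.6  229. ]
patch_tin 0.73 [212.4   3.1 307.   53.9]
```

View pics/w.png

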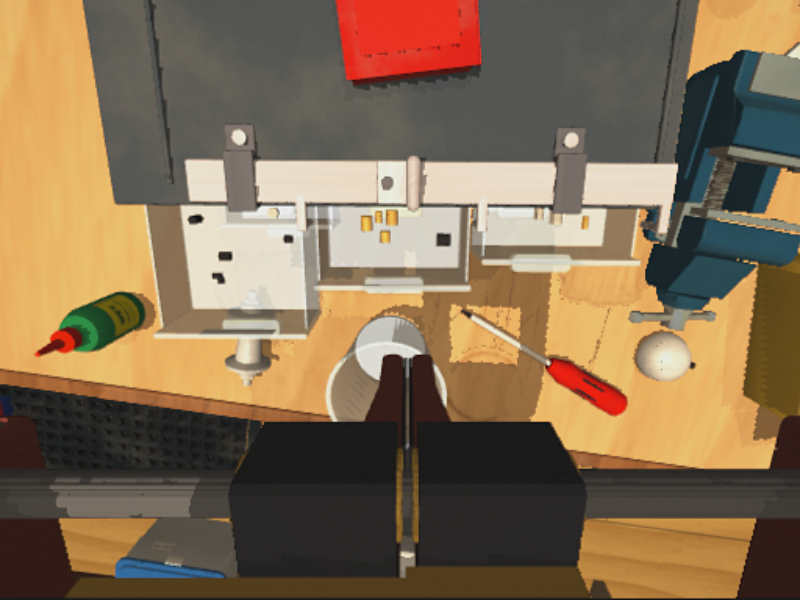

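Call:
send_rows:
  rows:
    - {"offset": [-0.03, 0.015, 0.01], "twist": [0, 0, 0]}
    - {"offset": [-0.02, 0.03, 0.025], "twist": [0, -0.7, 0]}
    - {"offset": [0, 0.03, 0.035], "twist": [0, 0, 0]}
    - {"offset": [0, 0.02, 0.03], "twist": [0, 0, 0]}
    - {"offset": [0, 0, 0.008], "twist": [0, 0, 0]}

```text
t: 3.33
ee_pos: [472.6, -39.9, 380.2]
orientation: [3.123, 0.25, 0.016]
ft_force: [-0.5, 1.5, 0.6]
width: 0.4
```

```bash
python3 -c "
from h import *
np.set_printoptions(precision=1,suppress=True)
goto(-81,-91,198)"
```

```text
t 3.33 tip cab [-181.2 -103.4  198.2] off [101.8 -11.6   1.1] twist [ 0.5 -0.6 -0.4] F [-0.5  1.5  0.6]
```

Call:
send_rows:
  rows:
    - {"offset": [0.025, -0.006, 0], "twist": [0, 0, 0]}
    - {"offset": [0.03, -0.006, 0], "twist": [0, 0, 0]}
    - {"offset": [0.015, 0, 0], "twist": [0, 0, 0]}
    - {"offset": [0.012, 0, 0], "twist": [0, 0, 0]}
    - {"offset": [0.012, 0, 0], "twist": [0, 0, 0]}

```text
t: 3.75
ee_pos: [563.8, -13.2, 378.6]
orientation: [3.126, 0.237, 0.002]
ft_force: [-1.5, -0.2, -0.2]
width: 0.7
```

```bash
python3 -c "
from h import *
np.set_printoptions(precision=1,suppress=True)
goto(-81,-91,198)"
```

```text
t 3.75 tip cab [-88.5 -91.8 196.6] off [ 7.6  0.2 -1.4] twist [ 0.4 -0.  -0.9] F [-1.5 -0.2 -0.2]
```

Call:
send_rows:
  rows:
    - {"offset": [0.006, 0, 0], "twist": [0, 0, 0]}
    - {"offset": [0.005, 0, 0], "twist": [0, 0, 0]}
    - {"offset": [0.004, 0, 0], "twist": [0, 0, 0]}
    - {"offset": [0.003, 0, 0], "twist": [0, 0, 0]}
    - {"offset": [0.003, 0, 0], "twist": [0, 0, 0]}

```text
t: 4.17
ee_pos: [576.8, -10.3, 379.2]
orientation: [3.121, 0.239, -0.057]
ft_force: [-9.3, -4.1, 5.3]
width: 0.8
```

Run:
```python
from h import *
np.set_printoptions(precision=1,suppress=True)
goto(-81,-91,198)
im,d=optics.get_image("wrist"); cv2.imwrite("w2.png",im)
cv2.imwrite("pics/w2.png",cv2.resize(im[60:260,200:460],(780,600)))
for r in nets.spot_point("wrist","right_front")[:2]: print(r, w2c(px2plane("wrist",r["position"],206)))
```

```text
t 4.17 tip cab [-82.1 -91.3 197.4] off [-5.8  1.1 -0.6] twist [ 0.4  2.1 -0.8] F [-9.3 -4.1  5.3]
```

View pics/w2.png

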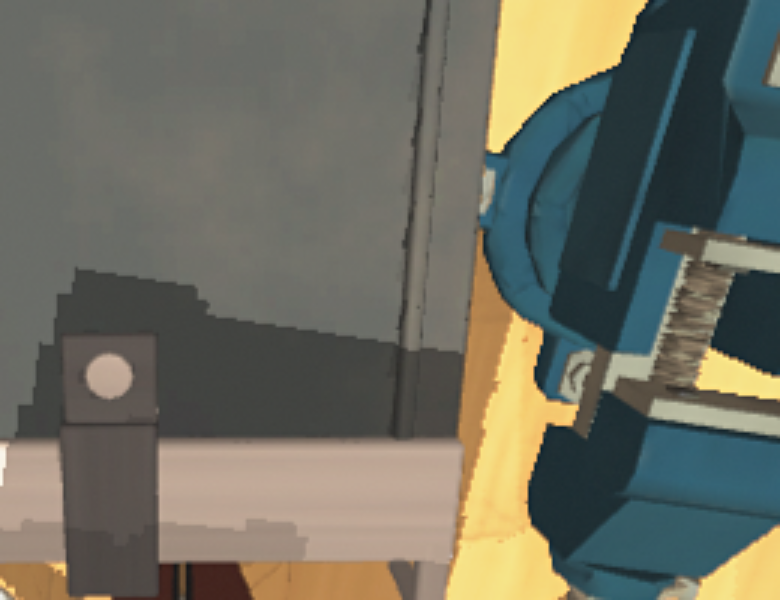

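Call:
send_rows:
  rows:
    - {"offset": [-0.02, 0, 0], "twist": [0, 1.0, 0]}
    - {"offset": [-0.03, 0, 0], "twist": [0, 0.6, 0]}
    - {"offset": [-0.03, -0.01, 0], "twist": [0, 0, 0]}
    - {"offset": [-0.005, -0.038, 0], "twist": [0, 0, 0]}
    - {"offset": [0, -0.038, 0], "twist": [0, 0, 0]}

```text
t: 4.68
ee_pos: [476.1, 59.5, 382.0]
orientation: [3.124, 0.225, -0.01]
ft_force: [1.4, 0.3, -0.0]
width: 0.3
```

Run:
```python
from h import *
np.set_printoptions(precision=1,suppress=True)
goto(-82,3,198)
im,d=optics.get_image("wrist"); cv2.imwrite("w3.png",im)
for l in("right_front","middle_front","left_front"):
  for r in nets.spot_point("wrist",l)[:1]: print(l,r, w2c(px2plane("wrist",r["position"],206)))
```

```text
t 4.68 tip cab [-164.3   -6.1  200. ] off [80.8 -9.3  1.3] twist [ 0.5  0.4 -1.4] F [ 1.4  0.3 -0. ]
right_front {'position': [418.6, 67.3], 'conf': 0.79} [-68.7 -80.6 206. ]
middle_front {'position': [235.1, 158.4], 'conf': 0.95} [-110.8    8.3  206. ]
left_front {'position': [73.7, 210.8], 'conf': 0.69} [-137.6   96.7  206. ]
```

Call:
send_rows:
  rows:
    - {"offset": [0.025, -0.009, 0], "twist": [0, 0, -1.2]}
    - {"offset": [0.018, 0, 0.001], "twist": [0, 0, 0]}
    - {"offset": [0.014, 0, 0.001], "twist": [0, 0, 0]}
    - {"offset": [0.014, 0, 0], "twist": [0, 0, 0]}
    - {"offset": [0.012, 0, 0], "twist": [0, 0, 0]}

```text
t: 5.3
ee_pos: [559.5, 80.0, 380.1]
orientation: [3.12, 0.263, -0.019]
ft_force: [-62.4, -3.3, 43.7]
width: 0.4
```

```bash
python3 -c "
from h import *
np.set_printoptions(precision=1,suppress=True)
goto(-82,3,198)"
```

```text
t 5.3 tip cab [-79.6   0.1 198.1] off [-4.8 -1.1  0.1] twist [0.6 0.7 0.1] F [-62.4  -3.3  43.7]
```

Call:
send_rows:
  rows:
    - {"offset": [-0.015, 0, 0], "twist": [0, 0, 0]}
    - {"offset": [-0.03, 0, 0], "twist": [0, 0.5, 0]}
    - {"offset": [-0.035, 0, 0], "twist": [0, 0, 0]}
    - {"offset": [-0.025, -0.02, 0], "twist": [0, 0, 0]}
    - {"offset": [-0.005, -0.03, 0], "twist": [0, 0, 0]}

```text
t: 5.72
ee_pos: [444.4, 103.8, 379.5]
orientation: [3.12, 0.245, -0.01]
ft_force: [0.5, -0.3, -0.5]
width: 0.4
```

Run:
```python
from h import *
np.set_printoptions(precision=1,suppress=True)
goto(-82,92,198)
im,d=optics.get_image("wrist"); cv2.imwrite("pics/w4.png",cv2.resize(im,(800,600)))
for l in("right_front","middle_front","left_front","lug"):
  for r in nets.spot_point("wrist",l)[:1]: print(l,r, w2c(px2plane("wrist",r["position"],206)))
```

```text
t 5.72 tip cab [-188.2   42.4  197.5] off [104.3 -48.6  -1.8] twist [ 0.7  0.4 -0.6] F [ 0.5 -0.3 -0.5]
middle_front {'position': [342.1, 10.7], 'conf': 0.89} [-65.1   6.9 206. ]
left_front {'position': [155.1, 163.8], 'conf': 0.86} [-134.3   98.6  206. ]
```

View pics/w4.png

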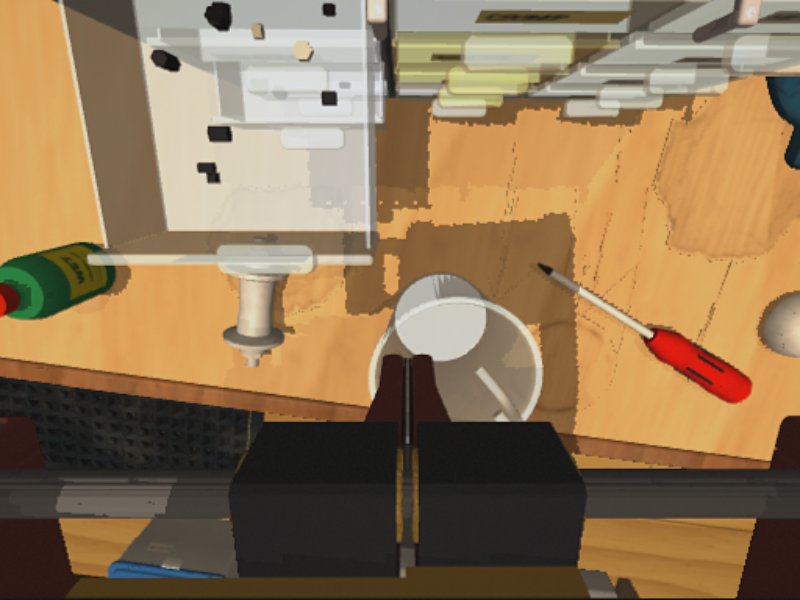

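Call:
send_rows:
  rows:
    - {"offset": [0.008, -0.025, -0.001], "twist": [0, 0, 0]}
    - {"offset": [0.008, -0.026, -0.001], "twist": [0, 0, -0.6]}
    - {"offset": [0.012, 0, 0], "twist": [0, 0, 0]}
    - {"offset": [0.016, 0, 0], "twist": [0, 0, 0]}
    - {"offset": [0.014, 0, 0], "twist": [0, 0, 0]}

```text
t: 6.38
ee_pos: [501.4, 163.1, 381.5]
orientation: [3.118, 0.258, -0.005]
ft_force: [-0.0, -0.0, -0.2]
width: 0.9
```

```bash
python3 -c "
from h import *
np.set_printoptions(precision=1,suppress=True)
goto(-82,94,198)"
```

```text
t 6.38 tip cab [-121.5   91.3  199.5] off [38.7 -0.6  1.3] twist [ 0.7  0.3 -0.1] F [-0.  -0.  -0.2]
```

Call:
send_rows:
  rows:
    - {"offset": [0.01, 0, 0.001], "twist": [0, 0, 0]}
    - {"offset": [0.01, 0, 0], "twist": [0, 0, 0]}
    - {"offset": [0.007, 0, 0], "twist": [0, 0, 0]}
    - {"offset": [0.004, 0, 0], "twist": [0, 0, 0]}
    - {"offset": [0.003, 0, 0], "twist": [0, 0, 0]}

```text
t: 6.8
ee_pos: [541.7, 166.0, 379.3]
orientation: [3.118, 0.251, -0.006]
ft_force: [-0.4, 0.4, 0.8]
width: 0.3
```

```bash
python3 -c "
from h import *
np.set_printoptions(precision=1,suppress=True)
goto(-82,94,198)"
```

```text
t 6.8 tip cab [-81.3  87.4 197.3] off [-1.6 -4.3 -0.7] twist [ 0.7  0.3 -0.4] F [-0.4  0.4  0.8]
```

Call:
send_rows:
  rows:
    - {"offset": [0.002, 0, 0], "twist": [0, 0, 0]}
    - {"offset": [0.002, 0, 0], "twist": [0, 0, 0]}
    - {"offset": [0.002, 0, 0], "twist": [0, 0, 0]}
    - {"offset": [0.001, 0, 0], "twist": [0, 0, 0]}
    - {"offset": [0, 0, 0], "twist": [0, 0, 0]}

```text
t: 7.22
ee_pos: [545.6, 166.3, 379.1]
orientation: [3.117, 0.249, -0.024]
ft_force: [-0.5, -0.4, 0.3]
width: 0.6
```

```bash
python3 -c "
from h import *
np.set_printoptions(precision=1,suppress=True)
goto(-82,94,198)"
```

```text
t 7.22 tip cab [-79.6  87.  197.2] off [-5.5 -4.6 -0.9] twist [ 0.7  0.9 -0.5] F [-0.5 -0.4  0.3]
```

Call:
send_rows:
  rows:
    - {"offset": [0.003, 0, 0], "twist": [0, 0, 0]}
    - {"offset": [0.003, 0, 0], "twist": [0, 0, 0]}
    - {"offset": [0.003, 0, 0], "twist": [0, 0, 0]}
    - {"offset": [0.003, 0, 0], "twist": [0, 0, 0]}
    - {"offset": [0.003, 0, 0], "twist": [0, 0, 0]}

```text
t: 7.63
ee_pos: [551.2, 167.4, 379.0]
orientation: [3.113, 0.249, -0.074]
ft_force: [-13.2, -2.9, 10.2]
width: -0.0
```

```bash
python3 -c "
from h import *
np.set_printoptions(precision=1,suppress=True)
goto(-82,94,198)"
```

```text
t 7.63 tip cab [-79.8  87.  197.2] off [-11.2  -4.4  -0.5] twist [ 0.8  2.8 -0.4] F [-13.2  -2.9  10.2]
```

Call:
send_rows:
  rows:
    - {"offset": [-0.02, 0, 0], "twist": [0, 1.2, 0]}
    - {"offset": [-0.025, 0.005, -0.01], "twist": [0, 1.0, 0]}
    - {"offset": [0, 0.03, -0.035], "twist": [0, 0, 0]}
    - {"offset": [0, 0.038, -0.035], "twist": [0, 0, 0]}
    - {"offset": [0, 0.03, -0.025], "twist": [0, 0, 0]}

```text
t: 8.05
ee_pos: [519.6, 68.1, 477.3]
orientation: [3.114, 0.263, -0.032]
ft_force: [0.6, 0.9, -0.3]
width: 0.3
```

Run:
```python
from h import *
np.set_printoptions(precision=1,suppress=True)
im,d=optics.get_image("wrist"); cv2.imwrite("pics/w5.png",cv2.resize(im,(800,600)))
for l,z in(("right_front",206),("middle_front",206),("left_front",206),("lug",244.5)):
  for r in nets.spot_point("wrist",l)[:1]:print(l,r, w2c(px2plane("wrist",r["position"],z)))
goto(-56,-60,265)
```

```text
right_front {'position': [354.4, 136.1], 'conf': 0.72} [-67.  -88.7 206. ]
middle_front {'position': [243.4, 136.0], 'conf': 0.61} [-67.6   6.  206. ]
left_front {'position': [137.0, 135.4], 'conf': 0.64} [-67.9  93.7 206. ]
lug {'position': [258.3, 120.7], 'conf': 0.98} [-54.8  -4.1 244.5]
t 8.3 tip cab [-122.3   -4.8  293.2] off [62.9 57.2 27.6] twist [ 0.8  1.3 -0.1] F [-0.1 -0.4 -0. ]
```

View pics/w5.png

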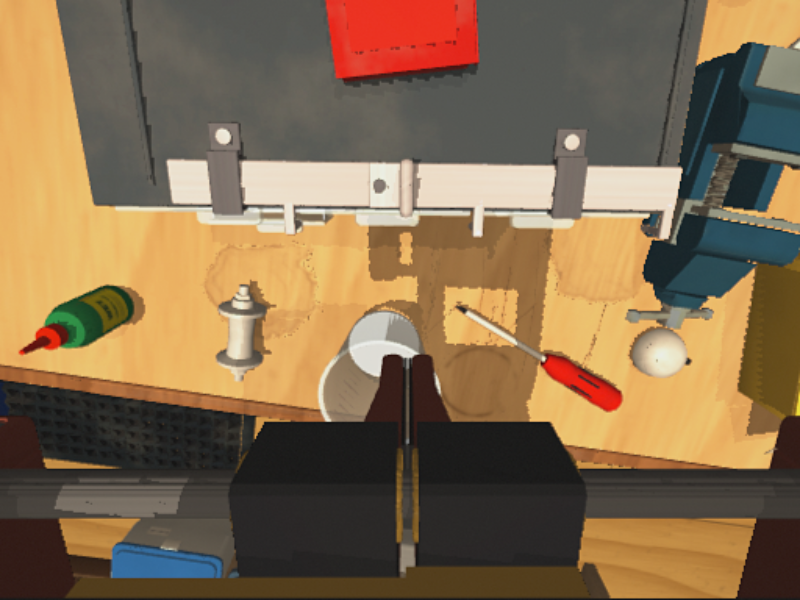

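Call:
send_rows:
  rows:
    - {"offset": [0.022, 0.018, 0], "twist": [0, 1.2, 0]}
    - {"offset": [0.024, 0.017, 0], "twist": [0, 0, 0]}
    - {"offset": [0.018, 0.005, 0.008], "twist": [0, 0, 0]}
    - {"offset": [0, 0, 0.015], "twist": [0, 0, 0]}
    - {"offset": [0, 0, 0.012], "twist": [0, 0, 0]}

```text
t: 8.72
ee_pos: [590.7, 44.8, 432.8]
orientation: [3.118, 0.271, -0.01]
ft_force: [-0.4, 1.2, -0.7]
width: 0.7
```

Run:
```python
from h import *
np.set_printoptions(precision=1,suppress=True)
goto(-56,-45,241)
```

```text
t 8.72 tip cab [-53.6 -40.1 250.8] off [-3.6  6.9  9.9] twist [0.7 0.4 0.3] F [-0.4  1.2 -0.7]
```

Call:
send_rows:
  rows:
    - {"offset": [-0.002, 0.002, 0.006], "twist": [0, 0, 0]}
    - {"offset": [0, 0, 0.004], "twist": [0, 0, 0]}
    - {"offset": [0, -0.008, 0], "twist": [0, 0, 0]}
    - {"offset": [0, -0.006, 0], "twist": [0, 0, 0]}
    - {"offset": [0, -0.006, 0], "twist": [0, 0, 0]}

```text
t: 9.13
ee_pos: [584.5, 65.8, 415.5]
orientation: [3.116, 0.277, -0.024]
ft_force: [-0.3, -0.4, 0.9]
width: 0.3
```

Run:
```python
from h import *
np.set_printoptions(precision=1,suppress=True)
goto(-56,12,241)
```

```text
t 9.13 tip cab [-58.  -18.5 233.5] off [ -0.9 -28.2  -7.8] twist [0.7 0.9 0.5] F [-0.3 -0.4  0.9]
```

Call:
send_rows:
  rows:
    - {"offset": [0, 0, -0.007], "twist": [0, 0, 0]}
    - {"offset": [0.001, -0.005, 0], "twist": [0, 0, 0]}
    - {"offset": [0, -0.006, 0], "twist": [0, 0, 0]}
    - {"offset": [0, -0.006, 0], "twist": [0, 0, 0]}
    - {"offset": [0, -0.005, 0], "twist": [0, 0, 0]}

```text
t: 9.55
ee_pos: [580.6, 91.4, 423.4]
orientation: [3.115, 0.279, -0.023]
ft_force: [1.3, -2.2, -1.5]
width: 0.4
```

Run:
```python
from h import *
np.set_printoptions(precision=1,suppress=True)
goto(-56,12,241)
```

```text
t 9.55 tip cab [-57.4   7.3 241.5] off [-1.4 -2.4  0.4] twist [0.7 0.9 0.7] F [ 1.3 -2.2 -1.5]
```

Contact with ~2 N, the bar is sliding; continue slowly until force rises.

Call:
send_rows:
  rows:
    - {"offset": [0, -0.004, 0], "twist": [0, 0, 0]}
    - {"offset": [0, -0.003, 0], "twist": [0, 0, 0]}
    - {"offset": [0, -0.002, 0], "twist": [0, 0, 0]}
    - {"offset": [0, -0.002, 0], "twist": [0, 0, 0]}
    - {"offset": [0, 0, 0], "twist": [0, 0, 0]}

```text
t: 9.97
ee_pos: [579.0, 101.0, 423.4]
orientation: [3.105, 0.281, -0.02]
ft_force: [0.5, -0.1, 0.3]
width: 0.4
```

Run:
```python
from h import *
np.set_printoptions(precision=1,suppress=True)
goto(-56,12,241)
```

```text
t 9.97 tip cab [-57.3  15.2 241.5] off [-1.5  7.4  0.6] twist [1.3 0.9 0.8] F [ 0.5 -0.1  0.3]
```

Call:
send_rows:
  rows:
    - {"offset": [0, -0.003, 0], "twist": [0, 0, 0]}
    - {"offset": [0, -0.003, 0], "twist": [0, 0, 0]}
    - {"offset": [0, -0.003, 0], "twist": [0, 0, 0]}
    - {"offset": [0, -0.003, 0], "twist": [0, 0, 0]}
    - {"offset": [0, -0.003, 0], "twist": [0, 0, 0]}

```text
t: 10.38
ee_pos: [578.1, 106.2, 423.5]
orientation: [3.078, 0.279, -0.017]
ft_force: [3.1, -15.5, 1.4]
width: 0.3
```

Run:
```python
from h import *
np.set_printoptions(precision=1,suppress=True)
goto(-56,12,241)
```

```text
t 10.38 tip cab [-57.3  15.5 241.7] off [-1.6 12.6  1.1] twist [2.9 0.9 0.8] F [  3.1 -15.5   1.4]
```

Stop reached (tip stays at y≈15.5 with force 15 N). Back off right, lift, retreat and look.

Call:
send_rows:
  rows:
    - {"offset": [0, 0.015, 0], "twist": [1.2, 0, 0]}
    - {"offset": [0, 0.012, -0.01], "twist": [1.2, 0, 0]}
    - {"offset": [0, 0, -0.03], "twist": [0, 0, 0]}
    - {"offset": [-0.02, 0, -0.03], "twist": [0, 0, 0]}
    - {"offset": [-0.035, 0, 0], "twist": [0, 0, 0]}

```text
t: 10.8
ee_pos: [532.2, 70.6, 495.1]
orientation: [3.124, 0.281, -0.033]
ft_force: [0.7, 0.4, 0.9]
width: 0.6
```

Call:
send_rows:
  rows:
    - {"offset": [-0.015, 0, 0], "twist": [0, 0, 0]}
    - {"offset": [0, 0, 0], "twist": [0, 0, 0]}
    - {"offset": [0, 0, 0], "twist": [0, 0, 0]}
    - {"offset": [0, 0, 0], "twist": [0, 0, 0]}
    - {"offset": [0, 0, 0], "twist": [0, 0, 0]}

```text
t: 11.22
ee_pos: [513.6, 68.7, 497.2]
orientation: [3.127, 0.28, -0.033]
ft_force: [0.8, -0.5, 0.5]
width: 0.5
```

Run:
```python
from h import *
np.set_printoptions(precision=1,suppress=True)
im,d=optics.get_image("wrist"); cv2.imwrite("pics/w6.png",cv2.resize(im,(800,600)))
for l,z in(("right_front",206),("middle_front",206),("left_front",206),("lug",244.5)):
  for r in nets.spot_point("wrist",l)[:1]:print(l,r, w2c(px2plane("wrist",r["position"],z)))
goto(-56,-60,265)
```

```text
right_front {'position': [358.4, 131.4], 'conf': 0.63} [-72.9 -87.9 206. ]
middle_front {'position': [250.7, 124.3], 'conf': 0.66} [-68.    7.3 206. ]
left_front {'position': [148.5, 124.8], 'conf': 0.64} [-69.6  96.9 206. ]
lug {'position': [221.8, 108.2], 'conf': 0.87} [-53.8  27.5 244.5]
t 11.47 tip cab [-128.6   -1.9  315.1] off [69.1 59.  48.6] twist [0.  1.2 0.6] F [-0.3 -0.3  0.6]
```

View pics/w6.png

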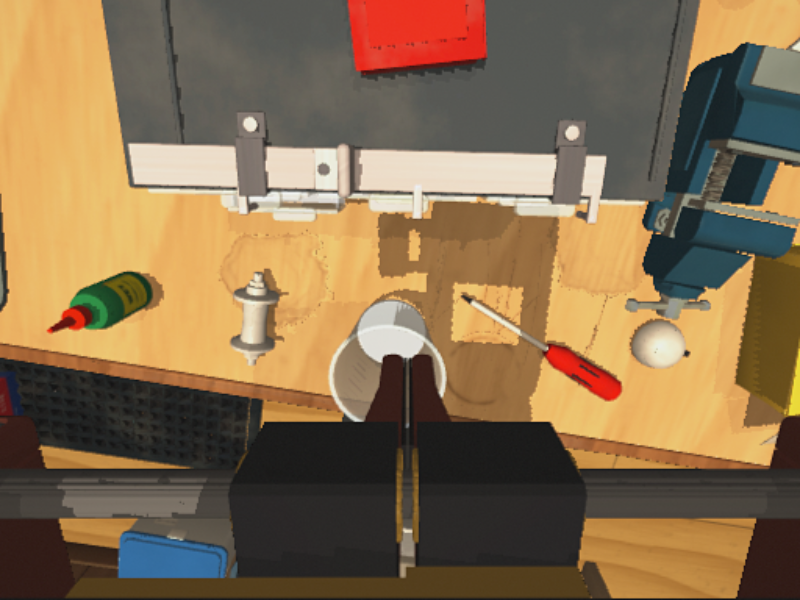

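Run:
```python
import cv2
im=cv2.imread("pics/w6.png"); a=cv2.resize(im[130:240,100:680],(800,152*1),interpolation=3)
l=cv2.resize(im[140:230,110:400],(800,248),interpolation=3); r=cv2.resize(im[140:230,390:680],(800,248),interpolation=3)
cv2.imwrite("pics/z.png",cv2.vconcat([l,r]))
```

```text
(no output)
```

View pics/z.png

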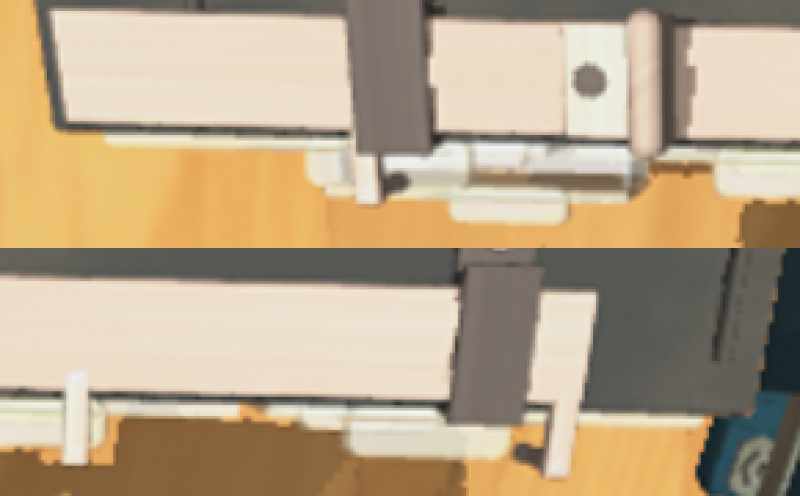

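```bash
python3 -c "
from h import *
print(ctrl.close_job(), ctrl.get_obs()['ft_force'])"
```

```text
the job is handed in; nothing more can be done
the job is handed in; nothing more can be done
```

I pushed the right, middle and left top drawers home with the closed fingertips. Then I pushed the lug left until the locking bar stopped, backed off clear of everything and handed the job in at about 11.5 s.

**Drawers:** each one was pressed until the fingertips met the stop. In the last picture the three faces lie within about 3 mm of the closed plane. That is the networks' accuracy, and the zoomed view shows them flush with the case.

**Locking bar:** the lug moved about 32–36 mm to the left, against a travel of 34 mm. At the end the push reached about 15 N with no further movement. The pins now hang in front of the drawer faces.

**Hard push:** the middle drawer met its stop harder than I intended. The force on the tool read 62 N horizontally and 44 N vertically (about 76 N together) at the end of that move, under the 120 N wrist limit. I believe only the fingertips were touching, but I could not check that directly.

**Other things:** I did not measure where the tin and the bench things ended up. In the last picture they look undisturbed.

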